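Set the day wheel of the label coder and print

TASK

The label coder on the prep bench has a wheel with seven coloured teeth, one per day. With a fingertip, gently flick the wheel forward (its top towards the front of the coder) click by click until the green tooth stands upright at the white index marks, without going past it; then press the yellow print button fully in and let it come back. Do not print before the green day is set, do not pinch or force the wheel, and leave the mug, the jar and the label roll where they stand.

Things in the scene. Friction and masses are not known exactly. Their poses are not given: they have to be found in the camera images.
- coder: Label coder, an aluminium box fixed on the bench: 150 mm deep (x), 220 mm wide (y), top 70 mm above the bench. Origin: centre of its underside. Its front, with a label tongue, is its -x side, roughly facing the robot. The wheel sticks out of the top 50 mm to +y, the button stands 60 mm to -y; behind the button lies a white roll (x 25 to 65, y -99 to -21 mm), 96 mm above the bench.
- wheel_axis (a point): Centre of the day wheel, fixed in the coder, 60 mm above the bench; the axle lies along the coder's y. The wheel is 30 mm wide: a white hub of radius 31 mm with seven coloured radial teeth 51.4 degrees apart, 7 mm thick, reaching to radius 48 mm. Its clicks: a tooth pushed over half a click (0.45 rad) snaps on to the next by itself, short of that it springs back. A push takes 2 to 5 N.
- tooth_top (a point): Fixed point where the top edge of the upright tooth stands at rest: 48 mm above the axle, 108 mm above the bench. On each side, 19 to 25 mm away along y, is a dark cheek 36 mm long, 84 mm above the bench, with a white index mark. To advance one click, dip a fingertip about 9 mm below this point behind the tooth (+x side) and draw the tooth about 28 mm to the front (-x), then lift.
- wheel (a joint): Turn of the day wheel, rad; grows as its top moves to the coder's front (-x), i.e. forward. 0: green tooth upright at the marks. Rests in clicks 0.898 apart, always one tooth upright. Starts 2 to 4 clicks before green. Teeth come upright in the order blue (-3.59), yellow (-2.69), red (-1.80), brown (-0.90), green (0), orange, black. More than 20 N on the wheel is too much.
- print (a joint): Travel of the print button, m: 0 out, 0.006 fully in. A spring returns it; fully in takes 5 N.
- print_top (a point): Centre of the top face of the yellow print button, radius 15 mm, 92 mm above the bench when out, in a black round housing (radius 23 mm, 82 mm above the bench) on the coder's top, 15 mm to -x and 60 mm to -y of the coder's origin; it is pressed straight down.
- mug: White mug, 76 mm across, 85 mm high, with a handle, loose, on the bench to the left of the coder. Origin: centre of its underside. To be left alone.
- shaker: Amber spice jar with a steel cap, 52 mm across, 100 mm high, loose, on the bench to the right of the coder. Origin: centre of its underside. To be left alone.
- roll: Spare roll of white labels lying flat, 76 mm across, 30 mm high, loose, on the bench behind the coder. Origin: centre of its underside. To be left alone.

How it is judged:
On the way, in this order (a step that is already met when the one before it is completed fails the run):
1. the wheel rests with the green tooth upright (value of joint wheel between -0.15 and 0.15 rad and contact force between the fingers and wheel below 0.1 N), for 0.2 s.
2. the print button is pressed fully in (value of joint print above 0.0045 m), for 0.05 s.
At the end, for the whole second after the job is handed in: The wheel rests on the green click (within 0.12 rad), the print button has been pressed fully in after that and is out again, and mug, jar and roll are within 15 mm of where they stood (value of joint wheel between -0.12 and 0.12 rad and value of joint print below 0.0015 m and distance of each of mug, shaker, roll from where it was at the start of the episode below 0.015 m); the robot touches nothing.
It fails at once if the wheel went past green (value of joint wheel above 0.5 rad).
It fails at once if a label was printed with the wheel not on green (value of joint print above 0.003 m and (value of joint wheel below -0.2 rad or value of joint wheel above 0.2 rad)).
It fails at once if the wheel was pinched or forced (over 20 N) (contact force between the fingers and wheel above 20 N).
It fails at once if the mug was moved or tipped (distance of mug from where it was at the start of the episode above 0.015 m or angle between mug's own z axis and vertical above 0.3 rad).
It fails at once if the jar or the label roll was moved or tipped (distance of any of shaker, roll from where it was at the start of the episode above 0.015 m or angle between shaker's own z axis and vertical above 0.3 rad).
It also fails if it takes over 58 s, if anything falls off the work surface, if the arm or the gripper's body presses on something with over 40 N, if the wrist force passes 120 N, or if a joint passes its speed limit or range.

ROBOT

A 7-joint arm with a two-finger parallel gripper is mounted at the origin on the work surface. World frame = base frame: x ahead of the robot, y to its left, z up, the work surface at z = 0. Lengths are in m, angles in rad, forces in N, time in s.
With the tool pointing down it reaches from about 0.4 to 0.85 m from the base axis. Payload 4.5 kg.
Tool frame: the origin (TCP) lies at the very end of the fingers, on their centre line; the grasp point (between the pads) lies 19 mm behind it (r.pinch_z is the distance from the TCP to the grasp point, in m); z points along the fingers, y is the line along which they close (so a half turn about z gives the same grasp; the last joint's range is limited). The gripper opens to 88 mm and grips with 3 to 60 N. Pads are 18 mm wide; open, the fingers measure 123 mm over their backs; the gripper's body (75 mm by 187 mm) begins 45 mm behind the grasp point.
Start: joints at [-1.113, 0.689, -0.195, 1.565, 0.157, 0.902, -0.215], TCP at [0.257, 0.57, 0.207] pointing down, gripper open.
Joint ranges: [-3.01, 3.01], [-0.46, 2.08], [-1.47, 1.51], [0.13, 2.56], [-1, 4.14], [0.04, 2.09], [-2.66, 2.66]. Speed limits (rad/s): [2.57, 2.57, 3.14, 3.14, 3.14, 3.14, 3.14].

INTERFACE

Orientations are given as a unit quaternion [x, y, z, w].
In Python, from plant import r, cams gives the robot as it stands.
- The arm moves only by the shell command python3 -m pendant 'ROWS' [FORCE]. ROWS is JSON, a list of rows, each a list of 3 entries, a list of its own where there are three numbers: the closure, from -1 (fully open) to 1 (shut), then the shift along the tool's x, y, z in mm, then the turn, a rotation vector about the tool's x, y, z in degrees. A call has 1 to 8 rows; each row shifts and turns the commanded pose from where the row before left it, along the tool's axes as they then stand; what a row does not reach is not made up. A row lasts 1/8 s, in which the tool goes at most 62.5 mm and 10.7 degrees, less where a joint would pass 70% of its speed; a pose out of reach is approached as far as the arm can. A call with a gripper value outside its range is refused whole. The fingers move at their own pace and stop on an object; FORCE is the grip in N (left out, the last holds). Time passes only in rows, so rows that do not move let the fingers close. It gives the time, the measured TCP pose, the force, the opening and the grip force at its end, in the units of the state.
- r.get_state(): the state, without advancing time (a new reading comes with each control period).
- cams.snapshot(name): name is "scene" or "top"; returns a dict with "img" (420x560x3 uint8, red, green, blue), "camera_matrix" (3x3 intrinsics, pixels), "D" ([k1, k2, p1, p2, k3] as OpenCV has them; the pictures are not rectified), "camera_from_world" (4x4, takes a point from world to camera coordinates). Camera axes: x right, y up, looking along -z (the intrinsics and any distortion apply to the point x, -y, -z); pixel columns grow to the right and rows downward; lengths in m; the calibration is good to about 2 mm. A picture is of the moment at which its call begins. There is no depth.
- r.finish_job(): hands the job in; it is judged then, once.
The state is a dict: "clock": time; "q": joint angles; "qd": joint speeds; "joint_torque": joint torques, N m; "tool_pos": TCP position; "eef_rot": TCP orientation; "contact_force": force on the tool from outside, world axes, zero at the start; "moment": the same for the moment, N m; "opening": opening from 0.0 (shut) to 1.0 (fully open); "finger_force": force on a finger pad.
Only numpy, scipy, OpenCV 4.12 (cv2) and the standard library are available. Lean on these libraries where they do the work, as an engineer would, in place of code of your own. Each camera call takes 0.05 s, during which the arm holds its last target. There are 200 camera calls.

## Working session

There is one attempt and no reset: what is moved stays moved. The work goes in short steps, Python scripts to look and compute and a shell command to move; the robot and the scene stay as the last step left them, time stands still between calls to the robot, and variables do not carry over. Pictures are saved under pics/ and viewed, at most 13 in all, crops included, and the job is handed in when it is done.

```bash
mkdir -p pics; python3 - <<'E'
from plant import r,cams
import cv2,numpy as np
for n in("scene","top"):
    s=cams.snapshot(n); cv2.imwrite(f"pics/{n}0.png",s["img"][:,:,::-1]); print(n,s["camera_from_world"].round(3).tolist(),s["camera_matrix"].tolist(),s["D"])
st=r.get_state();print({k:np.round(st[k],3).tolist() for k in("clock","tool_pos","eef_rot","contact_force","opening")})
E
```

```text
scene [[-0.735, 0.678, 0.018, 0.415], [-0.343, -0.395, 0.852, 0.139], [0.585, 0.62, 0.523, -1.615], [0.0, 0.0, 0.0, 1.0]] [[489.2081321769036, 0.0, 285.3773936791156], [0.0, 489.2081321769036, 213.70734611441304], [0.0, 0.0, 1.0]] [-0.17307196  0.          0.          0.          0.        ]
top [[0.014, -1.0, -0.02, 0.038], [0.998, 0.013, 0.057, -0.612], [-0.057, -0.021, 0.998, -0.98], [0.0, 0.0, 0.0, 1.0]] [[412.248784427526, 0.0, 276.1744314617409], [0.0, 412.248784427526, 214.8809291266508], [0.0, 0.0, 1.0]] [0.02118025 0.         0.         0.         0.        ]
{'clock': 0.1, 'tool_pos': [0.257, 0.569, 0.206], 'eef_rot': [0.21, 0.978, -0.001, -0.0], 'contact_force': [-0.1, -0.68, -0.248], 'opening': 0.997}
```

View pics/scene0.png

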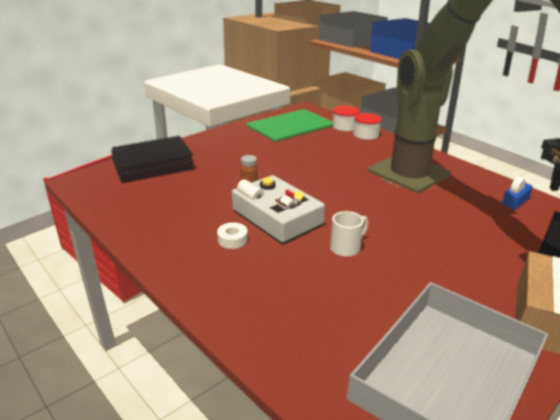

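View pics/top0.png

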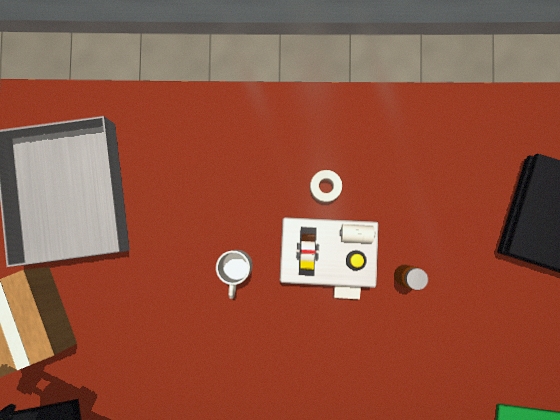

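The top view shows the coder at about (329,253), with its wheel at (307,251): red in the middle and yellow in front. The button is at (356,260), mug (233,268), jar (413,279), roll (326,186). Next I'll measure these and zoom in.

```bash
cat > h.py <<'E'
import numpy as np,cv2
from plant import r,cams
def ray(s,uv):
    p=cv2.undistortPoints(np.array([[uv]],float),s["camera_matrix"],s["D"])[0,0]
    T=s["camera_from_world"];R,t=T[:3,:3],T[:3,3]
    return -R.T@t, R.T@np.array([p[0],-p[1],-1.])
def onz(s,uv,z):
    o,d=ray(s,uv); return o+d*(z-o[2])/d[2]
def px(s,P):
    c=s["camera_from_world"]@np.append(P,1); 
    return cv2.projectPoints(np.array([[c[0],-c[1],-c[2]]]),np.zeros(3),np.zeros(3),s["camera_matrix"],s["D"])[0][0,0]
E
python3 - <<'E'
from h import *
s=cams.snapshot("top");im=s["img"];hsv=cv2.cvtColor(im,cv2.COLOR_RGB2HSV)
def comps(m,mn=15):
    n,l,st,c=cv2.connectedComponentsWithStats(m.astype(np.uint8));return [(st[i].tolist(),c[i],l==i) for i in range(1,n) if st[i,4]>=mn]
H,S,V=[hsv[...,i].astype(int) for i in range(3)]
roi=np.zeros(H.shape,bool);roi[200:310,270:390]=1
for st,c,_ in comps(roi&(H>22)&(H<35)&(S>150)&(V>150)):print("yellow",st,c.round(1),onz(s,c,.092).round(4))
for st,c,_ in comps(roi&((H<6)|(H>174))&(S>150)&(V>150)&(np.indices(H.shape)[1]>295)&(np.indices(H.shape)[1]<320)&(np.indices(H.shape)[0]<270),5):print("red",st,c.round(1),onz(s,c,.108).round(4))
# coder top: fill of bright light region
m=(roi&(S<60)&(V>120)).astype(np.uint8)
m=cv2.morphologyEx(m,cv2.MORPH_OPEN,np.ones((3,3)))
cs=max(cv2.findContours(m,0,2)[0],key=cv2.contourArea);m2=np.zeros_like(m);cv2.drawContours(m2,[cs],-1,1,-1)
m2=cv2.morphologyEx(m2,cv2.MORPH_OPEN,np.ones((45,45)))
rc=cv2.minAreaRect(max(cv2.findContours(m2,0,2)[0],key=cv2.contourArea));b=cv2.boxPoints(rc);print(rc)
W=np.array([onz(s,p,.07) for p in b]);print(W.round(4),W.mean(0).round(4))
for n,uv,z in(("mug",(233,266),.085),("jar",(417,279),.1),("roll",(326,186),.03)):print(n,onz(s,uv,z).round(3))
a=cv2.resize(im[205:305,270:390],None,fx=5,fy=5,interpolation=2)
t=cams.snapshot("scene")["img"][165:245,225:335]
t=cv2.resize(t,None,fx=5,fy=5,interpolation=2)
c=np.zeros((600,800,3),np.uint8);a=cv2.resize(a,(400,333));t=cv2.resize(t,(400,291));c[:333,:400]=a;c[:291,400:]=t
cv2.imwrite("pics/z1.png",c[:340,:,::-1])
E
```

```text
yellow [350, 254, 14, 13, 141] [356.8 260.1] [ 0.5091 -0.1354  0.092 ]
yellow [300, 261, 14, 9, 105] [306.7 264.4] [ 0.4977 -0.0247  0.092 ]
red [310, 201, 5, 3, 6] [312.3 202.2] [ 0.6352 -0.0349  0.108 ]
red [305, 202, 5, 5, 7] [307.3 204. ] [ 0.6311 -0.0238  0.108 ]
red [316, 205, 3, 6, 7] [317.1 207.1] [ 0.6244 -0.0455  0.108 ]
red [302, 207, 6, 8, 13] [304.2 210.7] [ 0.6162 -0.0171  0.108 ]
red [311, 206, 4, 3, 6] [312.2 207.3] [ 0.6238 -0.0346  0.108 ]
red [301, 250, 14, 3, 33] [307.  251.2] [ 0.5274 -0.0241  0.108 ]
((328.9999694824219, 252.0), (65.99998474121094, 93.99998474121094), 90.0)
[[ 0.599   0.0317  0.07  ]
 [ 0.6019 -0.1825  0.07  ]
 [ 0.4527 -0.1825  0.07  ]
 [ 0.449   0.0296  0.07  ]] [ 0.5257 -0.0759  0.07  ]
mug [0.491 0.14  0.085]
jar [ 0.471 -0.265  0.1  ]
roll [ 0.681 -0.072  0.03 ]
```

View pics/z1.png

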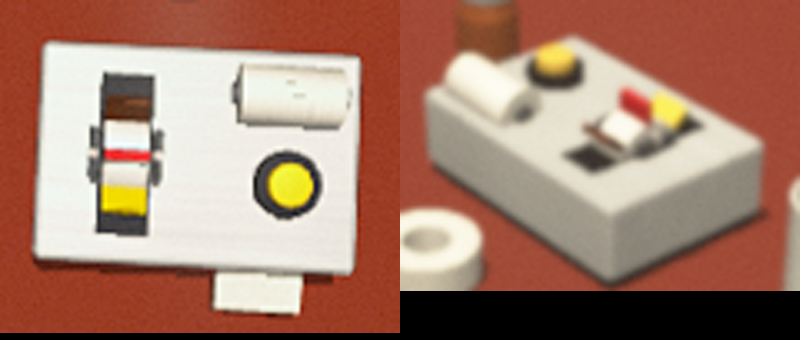

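Red stands upright, with yellow in front and brown behind, so the wheel needs two clicks. The coder is yawed about -2.5° and the tooth is near (0.528, -0.025). Now I'll turn the tool so its x axis points to the coder's front, and shut the fingers.

```bash
python3 -m pendant '[[1,[0,0,0],[0,0,-7.3]],[1,[0,0,0],[0,0,-7.3]],[1,[0,0,0],[0,0,-7.2]],[1,[-26,-48,0],[0,0,0]],[1,[-26,-48,0],[0,0,0]],[1,[-26,-48,0],[0,0,0]],[1,[-26,-48,0],[0,0,0]],[1,[-26,-48,0],[0,0,0]]]' 10
cat >> h.py <<'E'
def togo(P,yaw=-2.5):
    from scipy.spatial.transform import Rotation as Ro
    st=r.get_state();R=Ro.from_quat(st["eef_rot"]);a=np.deg2rad(yaw);f=np.array([-np.cos(a),-np.sin(a),0]);y=np.array([-np.sin(a),np.cos(a),0])
    G=Ro.from_matrix(np.c_[f,y,np.cross(f,y)])
    print("t",st["clock"],"pos",np.round(st["tool_pos"],4),"shift mm",(R.inv().apply(np.array(P)-st["tool_pos"])*1e3).round(1),"turn",np.rad2deg((R.inv()*G).as_rotvec()).round(2),"F",np.round(st["contact_force"],1),"q",np.round(st["q"],2))
E
python3 -c "from h import *;togo((.544,-.026,.15))"
```

```text
clock: 1.2
tool_pos: [0.3772, 0.3227, 0.2072]
eef_rot: [0.022, 1.0, 0.0, 0.0]
contact_force: [0.9, 0.4, 0.5]
opening: 0.115
finger_force: 0.0
t 1.2 pos [0.3772 0.3227 0.2072] shift mm [-181.7 -341.1   57.2] turn [0.01 0.02 0.02] F [0.9 0.4 0.5] q [-0.58  0.54 -0.34  1.94  0.27  0.71  0.45]
```

```bash
python3 -m pendant '[[1,[-26,-48,0],[0,0,0]],[1,[-26,-48,0],[0,0,0]],[1,[-26,-48,0],[0,0,0]],[1,[-26,-48,0],[0,0,0]],[1,[-26,-48,0],[0,0,0]],[1,[-26,-48,0],[0,0,0]],[1,[-20,-40,20],[0,0,0]],[1,[0,0,20],[0,0,0]]]'
python3 -m pendant '[[1,[0,0,0],[0,0,0]],[1,[0,0,0],[0,0,0]]]'
python3 - <<'E'
from h import *
togo((.544,-.026,.15))
s=cams.snapshot("scene");t=s["img"][150:240,215:335]
cv2.imwrite("pics/z2.png",cv2.resize(t,None,fx=5,fy=5,interpolation=2)[:,:,::-1])
E
```

```text
clock: 2.2
tool_pos: [0.5395, -0.0162, 0.1663]
eef_rot: [0.026, 1.0, -0.001, 0.001]
contact_force: [-0.5, 0.6, 0.5]
opening: 0.003
finger_force: 0.0
clock: 2.45
tool_pos: [0.5383, -0.01, 0.1677]
eef_rot: [0.021, 1.0, 0.0, 0.0]
contact_force: [0.9, 1.0, -0.1]
opening: 0.006
finger_force: 0.0
t 2.45 pos [ 0.5383 -0.01    0.1677] shift mm [ -6.3 -15.8  17.7] turn [0.04 0.04 0.1 ] F [ 0.9  1.  -0.1] q [ 0.15  0.65 -0.35  1.87  0.33  0.69  1.13]
```

View pics/z2.png

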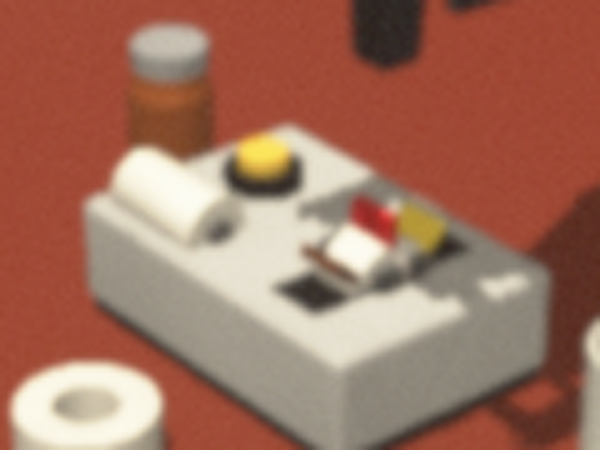

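The shut fingertip hangs at about crop (387,65). The red tooth is still upright at about (375,215), with brown behind it at (330,262).

```bash
python3 - <<'E'
from h import *
s=cams.snapshot("scene")
for P in((.5383,-.01,.1677),(.5315,-.010,.108),(.5315,-.04,.108),(.528,-.025,.108)):print(P,((px(s,P)-[215,150])*5+2).round(1))
E
python3 -m pendant '[[1,[-5,-16,8],[0,0,0]],[1,[-1,0,9],[0,0,0]],[1,[0,0,0],[0,0,0]],[1,[0,0,0],[0,0,0]]]'
python3 -c "from h import *;togo((.544,-.026,.099))"
```

```text
(0.5383, -0.01, 0.1677) [385.9 117. ]
(0.5315, -0.01, 0.108) [392.7 217.2]
(0.5315, -0.04, 0.108) [353.1 196. ]
(0.528, -0.025, 0.108) [377.7 204.4]
clock: 3.05
tool_pos: [0.5434, -0.0268, 0.15]
eef_rot: [0.021, 1.0, 0.0, -0.0]
contact_force: [-0.5, 0.4, 0.3]
opening: 0.006
finger_force: 0.0
t 3.05 pos [ 0.5434 -0.0268  0.15  ] shift mm [-0.6  0.8 51. ] turn [ 0.02 -0.02  0.04] F [-0.5  0.4  0.3] q [ 0.17  0.68 -0.34  1.86  0.35  0.66  1.15]
```

```bash
python3 - <<'E'
from h import *
s=cams.snapshot("scene");a=s["img"][120:220,225:345].copy();print("scene tip", ((px(s,r.get_state()["tool_pos"])-[225,120])*5+2).round())
s=cams.snapshot("top")
cv2.imwrite("pics/z3.png",np.vstack([cv2.resize(a,None,fx=5,fy=5,interpolation=2)])[:,:,::-1])
E
```

```text
scene tip [305. 290.]
```

View pics/z3.png

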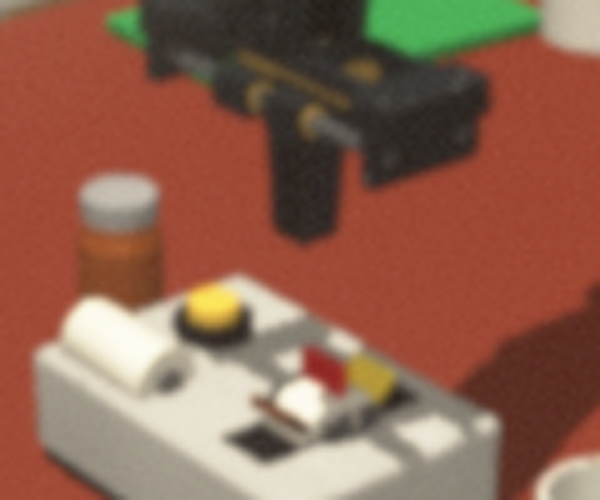

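The tip shows at crop (305,235), while the projected TCP is at (305,290): about 11 px, or roughly 33 mm, higher than expected. I'll check this in the top view before dipping.

```bash
python3 - <<'E'
from h import *
s=cams.snapshot("top");a=s["img"][150:310,220:420]
p=r.get_state()["tool_pos"]
for dz in(0,.03,.064,.1,.15):print(dz,((px(s,p+[0,0,dz])-[220,150])*4+2).round())
cv2.imwrite("pics/z4.png",cv2.resize(a,None,fx=4,fy=4,interpolation=2)[:590,:,::-1])
E
```

```text
0 [360. 378.]
0.03 [363. 379.]
0.064 [368. 380.]
0.1 [373. 381.]
0.15 [381. 383.]
```

View pics/z4.png

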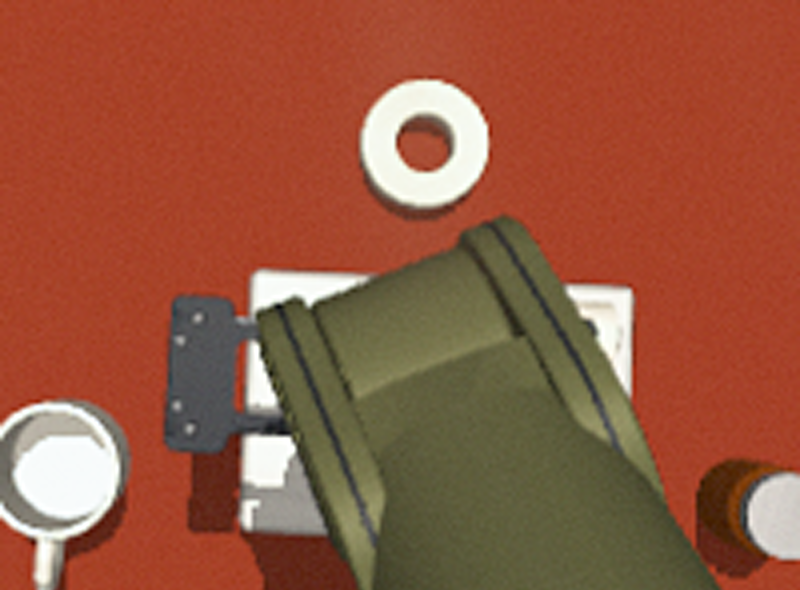

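Horizontally the gripper is where the state says: its end block is centred at row ~373, against ~380 predicted. So the visible tip really is about 30 mm higher than the reported TCP. I'll descend in steps and measure the tip by its dark mask.

```bash
cat >> h.py <<'E'
def tip(save=None):
    # z of dark fingertip in scene, assuming horizontal TCP position is right
    s=cams.snapshot("scene");p=np.array(r.get_state()["tool_pos"]);u=px(s,p)[0]
    g=s["img"].max(2)
    c=int(round(u));b=int(px(s,p+[0,0,.055])[1]);col=g[b-10:b+35,c-1:c+2].mean(1)
    print("col",b-10,col.astype(int).tolist())
    for z in np.arange(-.02,.05,.01):print("dz",round(z,3),px(s,p+[0,0,z]).round(1),end=" ")
    print()
    if save:
        cv2.imwrite(save,cv2.resize(s["img"][130:230,225:345],None,fx=5,fy=5,interpolation=2)[:,:,::-1])
E
python3 -m pendant '[[1,[0,0,12],[0,0,0]],[1,[0,0,13],[0,0,0]],[1,[0,0,0],[0,0,0]],[1,[0,0,0],[0,0,0]]]'
python3 - <<'E'
from h import *
togo((.544,-.026,.099)); tip("pics/z5.png")
E
```

```text
clock: 3.7
tool_pos: [0.5434, -0.0271, 0.1249]
eef_rot: [0.022, 1.0, 0.0, -0.0]
contact_force: [-0.7, 0.5, 0.1]
opening: 0.005
finger_force: 0.0
t 3.7 pos [ 0.5434 -0.0271  0.1249] shift mm [-0.6  1.2 25.9] turn [ 0.   -0.02  0.02] F [-0.7  0.5  0.1] q [ 0.16  0.71 -0.32  1.89  0.37  0.6   1.13]
col 156 [84, 66, 52, 48, 45, 46, 48, 46, 48, 45, 47, 46, 47, 50, 47, 48, 50, 48, 48, 51, 65, 98, 132, 154, 164, 179, 194, 190, 163, 140, 132, 131, 134, 149, 169, 182, 183, 178, 164, 160, 186, 229, 247, 250, 249]
dz -0.02 [285.1 193. ] dz -0.01 [285.2 189.6] dz 0.0 [285.3 186.2] dz 0.01 [285.3 182.7] dz 0.02 [285.4 179.2] dz 0.03 [285.5 175.7] dz 0.04 [285.6 172.2] dz 0.05 [285.6 168.6]
```

View pics/z5.png

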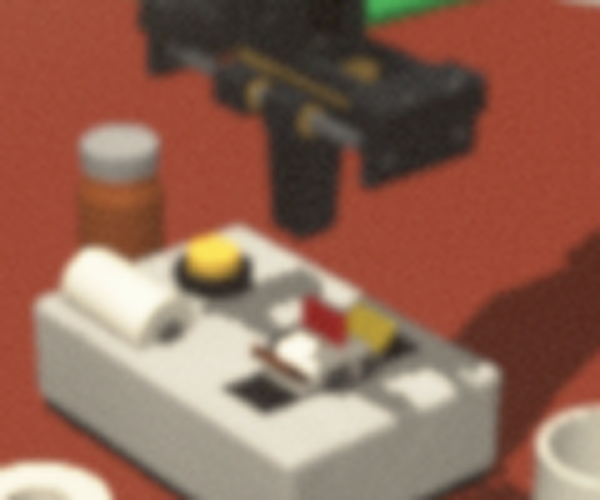

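```bash
python3 - <<'E'
from h import *
p=np.array(r.get_state()["tool_pos"])
s=cams.snapshot("scene");t=cams.snapshot("top")
f=np.array([-.999,.044,0]);y=np.array([.044,.999,0])
for dz in(.034,.064,.094):
  for a in(-.0375,.0375):
    P=p+a*f+.0935*y+[0,0,dz];print(dz,a,"z5crop",((px(s,P)-[225,130])*5+2).round(),"z4crop(+25mm)",((px(t,P+[0,0,.025])-[220,150])*4+2).round())
E
```

```text
0.034 -0.0375 z5crop [372. 317.] z4crop(+25mm) [183. 294.]
0.034 0.0375 z5crop [487. 271.] z4crop(+25mm) [174. 443.]
0.064 -0.0375 z5crop [374. 260.] z4crop(+25mm) [180. 292.]
0.064 0.0375 z5crop [490. 216.] z4crop(+25mm) [171. 447.]
0.094 -0.0375 z5crop [376. 202.] z4crop(+25mm) [177. 289.]
0.094 0.0375 z5crop [494. 159.] z4crop(+25mm) [167. 450.]
```

The gripper's body also appears about 30 mm higher than reported. I'll go to reported z = 0.099, which is safe under either reading, and re-measure.

```bash
python3 -m pendant '[[1,[0,1,13],[0,0,0]],[1,[0,0,13],[0,0,0]],[1,[0,0,0],[0,0,0]],[1,[0,0,0],[0,0,0]]]'
python3 - <<'E'
from h import *
togo((.544,-.026,.099)); tip("pics/z6.png")
E
```

```text
clock: 4.35
tool_pos: [0.5434, -0.0261, 0.0989]
eef_rot: [0.022, 1.0, 0.0, -0.0]
contact_force: [-0.4, -0.2, 0.4]
opening: 0.001
finger_force: 0.0
t 4.35 pos [ 0.5434 -0.0261  0.0989] shift mm [-0.6  0.2 -0.1] turn [ 0.   -0.02  0.03] F [-0.4 -0.2  0.4] q [ 0.14  0.75 -0.3   1.9   0.4   0.54  1.1 ]
col 166 [79, 63, 50, 46, 45, 45, 47, 48, 46, 47, 46, 46, 47, 45, 47, 50, 47, 49, 50, 56, 80, 108, 128, 145, 162, 177, 182, 177, 163, 156, 160, 172, 197, 228, 241, 239, 223, 181, 134, 117, 133, 149, 145, 148, 187]
dz -0.02 [285.2 201.9] dz -0.01 [285.3 198.6] dz 0.0 [285.3 195.2] dz 0.01 [285.4 191.8] dz 0.02 [285.5 188.4] dz 0.03 [285.6 185. ] dz 0.04 [285.6 181.5] dz 0.05 [285.7 178. ]
```

View pics/z6.png

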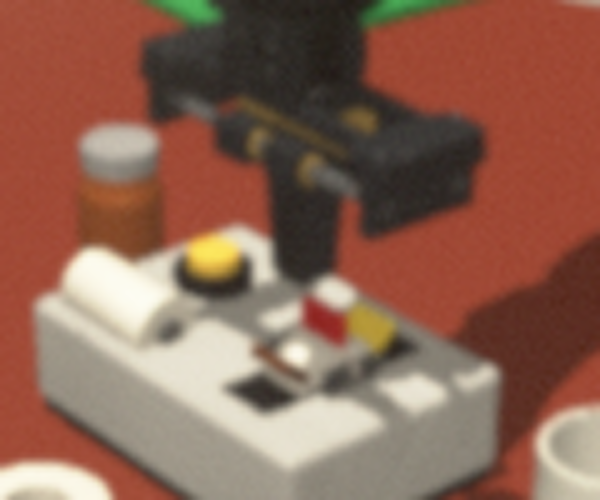

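The tip is at crop (305,280), and the red tooth's back face at (328,320) is not hidden by the finger. So the finger is still well above the wheel. I'll continue down in small steps and watch the force.

```bash
python3 -m pendant '[[1,[0,0,3],[0,0,0]],[1,[0,0,3],[0,0,0]],[1,[0,0,0],[0,0,0]]]'|grep -E "pos|contact"; python3 -m pendant '[[1,[0,0,3],[0,0,0]],[1,[0,0,3],[0,0,0]],[1,[0,0,0],[0,0,0]]]'|grep -E "pos|contact"
```

```text
tool_pos: [0.5433, -0.0263, 0.0929]
contact_force: [-0.5, -0.3, 0.7]
tool_pos: [0.5433, -0.0262, 0.0868]
contact_force: [0.7, 0.3, 0.1]
```

There's no contact at a height where the hub would have been touched, which confirms the offset. To get it exactly, I'll touch the bare coder top (70 mm) beside the wheel.

```bash
python3 -m pendant '[[1,[0,0,-14],[0,0,0]],[1,[20,-27,0],[0,0,0]],[1,[26,-28,0],[0,0,0]],[1,[0,0,15],[0,0,0]],[1,[0,0,15],[0,0,0]],[1,[0,0,10],[0,0,0]],[1,[0,0,0],[0,0,0]]]'|grep -E "pos|contact"; python3 -m pendant '[[1,[0,0,2],[0,0,0]],[1,[0,0,2],[0,0,0]],[1,[0,0,0],[0,0,0]]]'|grep -E "pos|contact"
```

```text
tool_pos: [0.4951, -0.079, 0.061]
contact_force: [0.0, 0.4, -0.1]
tool_pos: [0.4952, -0.0792, 0.0572]
contact_force: [-0.6, -0.5, -0.5]
```

```bash
for i in 1; do python3 -m pendant '[[1,[0,0,2],[0,0,0]],[1,[0,0,2],[0,0,0]],[1,[0,0,2],[0,0,0]],[1,[0,0,0],[0,0,0]]]'|grep -E "pos|contact"; done;  python3 -m pendant '[[1,[0,0,2],[0,0,0]],[1,[0,0,2],[0,0,0]],[1,[0,0,0],[0,0,0]]]'|grep -E "pos|contact"; python3 -m pendant '[[1,[0,0,2],[0,0,0]],[1,[0,0,2],[0,0,0]],[1,[0,0,0],[0,0,0]]]'|grep -E "pos|contact"
```

```text
tool_pos: [0.495, -0.0791, 0.0509]
contact_force: [-0.4, 0.1, 0.1]
tool_pos: [0.495, -0.0791, 0.0469]
contact_force: [-0.2, 0.6, -0.4]
tool_pos: [0.495, -0.0792, 0.0429]
contact_force: [0.1, -0.1, -0.3]
```

```bash
python3 -m pendant '[[1,[0,0,1],[0,0,0]],[1,[0,0,1],[0,0,0]],[1,[0,0,0],[0,0,0]]]'|grep -E "pos|contact"; python3 -m pendant '[[1,[0,0,1],[0,0,0]],[1,[0,0,1],[0,0,0]],[1,[0,0,0],[0,0,0]]]'|grep -E "pos|contact"; python3 -m pendant '[[1,[0,0,1],[0,0,0]],[1,[0,0,1],[0,0,0]],[1,[0,0,0],[0,0,0]]]'|grep -E "pos|contact"
```

```text
tool_pos: [0.4951, -0.0792, 0.041]
contact_force: [-0.3, 0.2, -1.1]
tool_pos: [0.4951, -0.0792, 0.039]
contact_force: [0.3, 0.9, 0.7]
tool_pos: [0.4952, -0.0792, 0.0388]
contact_force: [-2.7, -0.0, 19.2]
```

Contact came at reported z = 0.0388, so the offset is +31 mm: dip at reported 0.068, and the button top is at 0.061. Going back behind the tooth and dipping.

```bash
python3 -m pendant '[[1,[0,0,-30],[0,0,0]],[1,[0,0,-32],[0,0,0]],[1,[-24,27,0],[0,0,0]],[1,[-24,28,0],[0,0,0]],[1,[0,0,0],[0,0,0]],[1,[0,0,6],[0,0,0]],[1,[0,0,6],[0,0,0]],[1,[0,0,0],[0,0,0]]]'|grep -E "pos|contact"; python3 -c "from h import *;togo((.545,-.026,.068))"
```

```text
tool_pos: [0.5443, -0.0273, 0.0863]
contact_force: [0.3, -0.7, 0.2]
t 9.775 pos [ 0.5443 -0.0273  0.0863] shift mm [-0.7  1.4 18.3] turn [-0.04 -0.12 -0.04] F [ 0.3 -0.7  0.2] q [ 0.14  0.78 -0.29  1.91  0.41  0.52  1.09]
```

```bash
python3 -m pendant '[[1,[-1,1,4],[0,0,0]],[1,[0,0,4],[0,0,0]],[1,[0,0,4],[0,0,0]],[1,[0,0,0],[0,0,0]]]'|grep -E "pos|contact";  python3 -m pendant '[[1,[0,0,3],[0,0,0]],[1,[0,0,3],[0,0,0]],[1,[0,0,0],[0,0,0]]]'|grep -E "pos|contact"
python3 -m pendant '[[1,[3,0,0],[0,0,0]],[1,[3,0,0],[0,0,0]],[1,[3,0,0],[0,0,0]],[1,[0,0,0],[0,0,0]]]'|grep -E "pos|contact"
```

```text
tool_pos: [0.5463, -0.0253, 0.0747]
contact_force: [-0.2, 0.5, 0.4]
tool_pos: [0.5463, -0.0254, 0.0689]
contact_force: [-0.5, 0.2, -0.0]
tool_pos: [0.5376, -0.025, 0.0693]
contact_force: [1.4, 0.2, -0.2]
```

```bash
python3 -m pendant '[[1,[3,0,0],[0,0,0]],[1,[3,0,0],[0,0,0]],[1,[3,0,0],[0,0,0]],[1,[3,0,0],[0,0,0]]]'|grep -E "pos|contact";python3 -m pendant '[[1,[3,0,0],[0,0,0]],[1,[3,0,0],[0,0,0]],[1,[3,0,0],[0,0,0]],[1,[0,0,0],[0,0,0]]]'|grep -E "pos|contact"
```

```text
tool_pos: [0.5248, -0.0243, 0.069]
contact_force: [1.3, -0.4, 0.1]
tool_pos: [0.5159, -0.0241, 0.0691]
contact_force: [-1.1, -0.3, -1.0]
```

```bash
python3 - <<'E'
from h import *
s=cams.snapshot("scene")
cv2.imwrite("pics/z7.png",cv2.resize(s["img"][140:230,225:345],None,fx=5,fy=5,interpolation=2)[:,:,::-1])
E
```

```text
(no output)
```

View pics/z7.png

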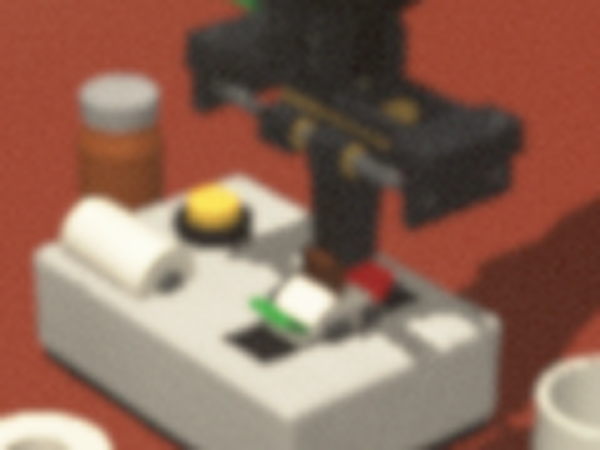

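The wheel snapped one click: brown is now upright at (325,265) and green lies behind at (275,312). I'll lift clear, go back behind brown and repeat.

```bash
python3 -m pendant '[[1,[3,0,0],[0,0,0]],[1,[0,0,-10],[0,0,0]],[1,[0,0,-20],[0,0,0]],[1,[-16,0,0],[0,0,0]],[1,[-17,0,0],[0,0,0]],[1,[0,0,0],[0,0,0]],[1,[0,0,0],[0,0,0]]]'|grep -E "pos|contact"; python3 -c "from h import *;togo((.546,-.026,.069))"
```

```text
tool_pos: [0.5457, -0.0254, 0.0993]
contact_force: [-0.4, 0.7, 0.1]
t 13.075 pos [ 0.5457 -0.0254  0.0993] shift mm [-0.4 -0.6 30.3] turn [-0.   -0.05  0.02] F [-0.4  0.7  0.1] q [ 0.14  0.76 -0.3   1.9   0.4   0.55  1.1 ]
```

```bash
python3 -m pendant '[[1,[0,0,8],[0,0,0]],[1,[0,0,8],[0,0,0]],[1,[0,0,5],[0,0,0]],[1,[0,0,5],[0,0,0]],[1,[0,0,4],[0,0,0]],[1,[0,0,0],[0,0,0]]]'|grep -E "pos|contact"
python3 -m pendant '[[1,[3,0,0],[0,0,0]],[1,[3,0,0],[0,0,0]],[1,[3,0,0],[0,0,0]],[1,[3,0,0],[0,0,0]],[1,[3,0,0],[0,0,0]],[1,[3,0,0],[0,0,0]]]'|grep -E "pos|contact"
python3 -m pendant '[[1,[3,0,0],[0,0,0]],[1,[3,0,0],[0,0,0]],[1,[3,0,0],[0,0,0]],[1,[3,0,0],[0,0,0]],[1,[0,0,0],[0,0,0]]]'|grep -E "pos|contact"
python3 -m pendant '[[1,[3,0,0],[0,0,0]],[1,[0,0,-10],[0,0,0]],[1,[0,0,-20],[0,0,0]],[1,[0,0,0],[0,0,0]],[1,[0,0,0],[0,0,0]]]'|grep -E "pos|contact"
python3 - <<'E'
from h import *
s=cams.snapshot("scene")
cv2.imwrite("pics/z8.png",cv2.resize(s["img"][140:230,225:345],None,fx=5,fy=5,interpolation=2)[:,:,::-1])
a=np.deg2rad(-2.5);b=np.array([.5095,-.1354,.061+.02]);togo(b)
E
```

```text
tool_pos: [0.5463, -0.0253, 0.0688]
contact_force: [0.0, -0.1, -0.9]
tool_pos: [0.5289, -0.0245, 0.0692]
contact_force: [2.7, -0.1, -1.8]
tool_pos: [0.5158, -0.0241, 0.069]
contact_force: [-1.3, -0.1, -0.9]
tool_pos: [0.5136, -0.024, 0.099]
contact_force: [0.2, 0.4, -0.1]
t 15.875 pos [ 0.5133 -0.024   0.0988] shift mm [  -1.  -111.5   17.8] turn [-0.   -0.03  0.02] F [-0.8  0.  -0. ] q [ 0.13  0.73 -0.28  1.99  0.42  0.48  1.07]
```

View pics/z8.png

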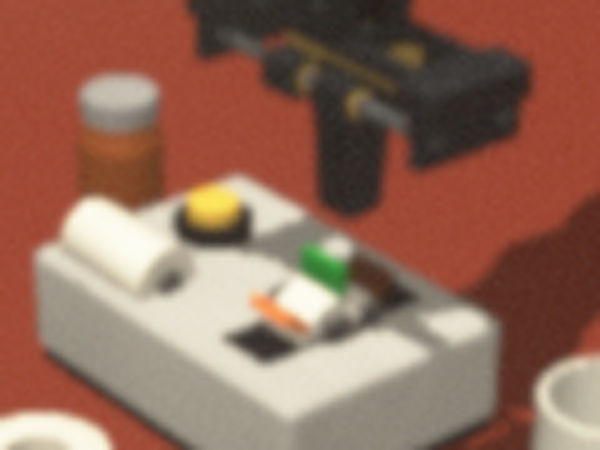

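Green is upright at (325,265), with brown ahead of it and orange behind. Now the print button.

```bash
python3 -m pendant '[[1,[0,-37,0],[0,0,0]],[1,[0,-37,0],[0,0,0]],[1,[-1,-37,0],[0,0,0]],[1,[0,0,10],[0,0,0]],[1,[0,0,10],[0,0,0]],[1,[0,0,10],[0,0,0]],[1,[0,0,0],[0,0,0]]]'|grep -E "pos|contact"
python3 -m pendant '[[1,[0,0,3],[0,0,0]],[1,[0,0,3],[0,0,0]],[1,[0,0,3],[0,0,0]],[1,[0,0,2],[0,0,0]],[1,[0,0,0],[0,0,0]]]'|grep -E "pos|contact"
```

```text
tool_pos: [0.5091, -0.1334, 0.0681]
contact_force: [-0.4, 0.1, 0.3]
tool_pos: [0.5099, -0.1348, 0.0582]
contact_force: [-1.3, 0.6, 2.9]
```

```bash
python3 -m pendant '[[1,[0,0,2],[0,0,0]],[1,[0,0,2],[0,0,0]],[1,[0,0,0],[0,0,0]]]'|grep -E "pos|contact"
python3 -m pendant '[[1,[0,0,1],[0,0,0]],[1,[0,0,1],[0,0,0]],[1,[0,0,0],[0,0,0]]]'|grep -E "pos|contact"
```

```text
tool_pos: [0.51, -0.1348, 0.0548]
contact_force: [-1.1, 0.7, 10.4]
tool_pos: [0.51, -0.1349, 0.0545]
contact_force: [-5.3, 1.1, 27.7]
```

It hit the stop, fully in. Releasing and retreating straight up.

```bash
python3 -m pendant '[[1,[0,0,-10],[0,0,0]],[1,[0,0,-25],[0,0,0]],[1,[0,0,-50],[0,0,0]],[1,[0,0,-50],[0,0,0]],[1,[0,0,0],[0,0,0]],[1,[0,0,0],[0,0,0]],[1,[0,0,0],[0,0,0]]]'|grep -E "pos|contact"
python3 - <<'E'
from h import *
s=cams.snapshot("scene")
cv2.imwrite("pics/z9.png",cv2.resize(s["img"][140:230,225:345],None,fx=5,fy=5,interpolation=2)[:,:,::-1])
E
```

```text
tool_pos: [0.5086, -0.1349, 0.1856]
contact_force: [-0.3, 0.3, -0.8]
```

View pics/z9.png

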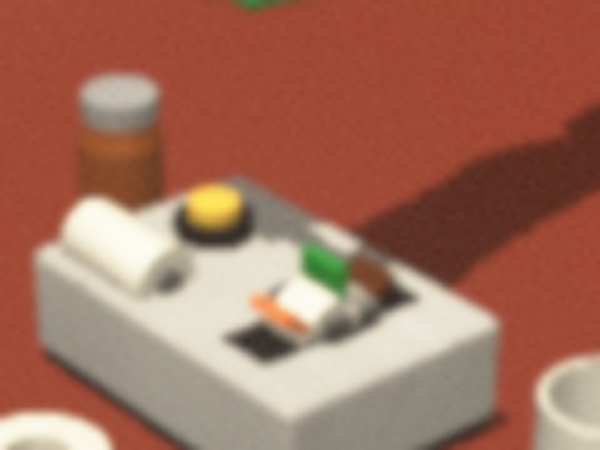

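Green is upright at (325,265), the button is out at (213,205), and the jar, mug and roll look unmoved. I'm handing the job in.

```bash
python3 -c "from plant import r;print(r.finish_job())"
```

```text
the job is handed in; nothing more can be done
None
```

The job is handed in (no verdict was returned): I flicked the wheel two clicks to green, pressed the print button to its stop and let it come back out, and the last picture shows the mug, jar and label roll apparently unmoved.

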